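Slide the coaster over the console's edge

TASK

The black remote lies in the way between the copper coaster and the front edge of the TV console. Push the remote aside along the quartz top, out of the coaster's way, and slide the coaster to the front edge until about 3 cm of it sticks out over the edge, ready to be picked up from below. Only push with the fingertips: lift nothing, do not let the coaster and the remote touch, keep the remote lying on the top, and leave the pen cup, the plant pot and the tray where they are.

Things in the scene. Friction and masses are not known exactly. Their poses are not given: they have to be found in the camera images.
- console: Built-in TV console, fixed: white quartz top 1800 mm long, 500 deep, 20 thick, upper face at z = 0; only air in front of its front edge (the straight edge nearest the robot). Origin: middle of the front edge, at the upper face. x runs into the console, square to the edge, away from the robot; y along the edge, to the robot's left; z up. It stands up to 5 degrees askew.
- coaster_center (a point): Round copper-coloured steel coaster, 100 mm across, 6 mm thick, about 160 g, lying loose and flat on the quartz. This point is its centre, half-way up (3 mm above the quartz). 3 cm of overhang means this centre lies 20 mm inside the front edge.
- remote_center (a point): Glossy black remote with grey buttons, 38 mm wide, 140 long, 16 thick, about 90 g, lying loose and flat, buttons up, between coaster and front edge, its long side roughly along the edge. This point: its centre, 8 mm above the quartz. Its own y axis runs along its length, x across its width.
- remote_left_end (a point): Middle of the remote's end face at its own +y (70 mm from its centre), 8 mm above the quartz; the end nearer the console's left at the start.
- remote_right_end (a point): Middle of the remote's other end face, at its own -y (70 mm from its centre), 8 mm above the quartz.
- pen_cup: Pale pink silicone pen cup with pens, 78 mm across the rim, cup 95 mm high, pens up to 160 mm above the quartz; loose, stands on the top to one side of the coaster and the remote, farther from the front edge. Origin: centre of its underside. Leave it alone.
- succulent: Small blue ceramic pot with a green succulent, 80 mm across, 120 mm high in all; loose, stands on the other side from the pen cup. Origin: centre of its underside. Leave it alone.
- tray: White ceramic tray with keys and coins, 220 mm (its x) by 140 mm (its y), 22 mm high; loose, lies left of everything else here. Origin: centre of its underside. Leave it alone.

How it is judged:
At the end, for the whole second after the job is handed in: Coaster flat and still on the quartz, 22 to 38 mm of it over the front edge. Remote moved over 30 mm, flat and still on the top, its centre and both end middles inside the front edge, its centre over 70 mm and its end middles over 52 mm from the coaster's centre (x of coaster_center in the frame of console between 0.012 and 0.028 m and height (world z) of coaster_center between 0 and 0.006 m and angle between coaster_center's own z axis and vertical below 0.06 rad and linear speed of each of coaster, remote below 0.01 m/s and distance of remote_center from where it was at the start of the episode above 0.03 m and horizontal distance between coaster_center and remote_center above 0.07 m and horizontal distance between coaster_center and remote_left_end above 0.052 m and horizontal distance between coaster_center and remote_right_end above 0.052 m and x of each of remote_center, remote_left_end, remote_right_end in the frame of console above 0 m and height (world z) of remote_center between 0.004 and 0.012 m and angle between remote_center's own z axis and vertical below 0.1 rad); the robot touches nothing.
It fails at once if the coaster is lifted off the quartz or falls from it (height (world z) of coaster_center above 0.015 m or height (world z) of coaster_center below -0.01 m).
It fails at once if the remote is lifted off the quartz or falls from it (height (world z) of remote_center above 0.022 m or height (world z) of remote_center below -0.01 m).
It fails at once if the coaster and the remote touch (contact force between coaster and remote above 0.2 N).
It fails at once if the pen cup, the plant pot or the tray is moved by more than 15 mm (distance of any of pen_cup, succulent, tray from where it was at the start of the episode above 0.015 m).
It also fails if it takes over 58 s, if anything falls off the work surface, if the arm or the gripper's body presses on something with over 40 N, if the wrist force passes 120 N, or if a joint passes its speed limit or range.

ROBOT

A 6-joint arm with a two-finger parallel gripper is mounted at the origin on the work surface. World frame = base frame: x ahead of the robot, y to its left, z up, the work surface at z = 0. Lengths are in m, angles in rad, forces in N, time in s.
With the tool pointing down it reaches from about 0.375 to 0.975 m from the base axis. Payload 3.8 kg.
Tool frame: the origin (TCP) lies midway between the tips of the shut fingers; the grasp point (between the pads) lies 19 mm behind it; x points along the fingers, y is the direction in which the jaws open and shut, and the axes are right-handed (so a half turn about x gives the same grasp; the last joint's range is limited). The gripper opens to 88 mm and grips with 3 to 60 N. Pads are 18 mm wide; open, the fingers measure 123 mm over their backs; the gripper's body (75 mm by 187 mm) begins 45 mm behind the grasp point.
Start: joints at [-1.387, 0.264, 1.604, -0, 1.274, -0.037], TCP at [0.148, -0.659, 0.239] pointing down, gripper open.
Joint ranges: [-2.63, 2.63], [-0.94, 2.18], [0.31, 2.57], [-1.31, 4.45], [0, 2.66], [-2.55, 2.55]. Speed limits (rad/s): [2.57, 2.57, 3.14, 3.14, 3.14, 3.14].

INTERFACE

Orientations are given as a rotation vector (axis times angle).
In Python, from cell import manip, inverse_kinematics, cams, order gives the robot as it stands. Calls block until the motion is done:
- manip.move_pose(position, orientation): joint-space move of the TCP to a pose.
- manip.move_linear(position, rate=0.15, rot=None): straight line of the TCP; rot=None keeps the orientation; rate is the mean speed in m/s.
- manip.set_joints(angles): joint-space move.
- manip.set_gripper(opening, force=None): finger opening in m; force is the grip in N (None keeps the last); returns when the fingers have stopped.
- manip.dwell(seconds).
- inverse_kinematics(position, orientation): joint angles nearest the present ones, or None.
- manip.state(): the state.
- cams.capture(name): name is "scene" or "top" or "wrist"; returns a dict with "image" (384x512x3 uint8, blue, green, red), "z_map" (384x512 float32, m along the optical axis (not along the pixel's ray), 0 where there is no reading), "intrinsics" (3x3 intrinsics, pixels), "position" and "orientation" of the camera in the world; the wrist camera has in their place "T_tool_cam" (4x4, takes a point from camera to tool coordinates, whose origin is the TCP and whose axes are the tool frame's). Camera axes: x right, y down, z forward; pixel columns grow to the right and rows downward; lengths in m; the calibration is good to about 2 mm. A picture is of the moment at which its call begins: read the wrist's pose just before it.
A pose or a line that the arm cannot do raises manip.IKError and nothing moves.
- order.close_job(): hands the job in, once; it reports no verdict.
The state is a dict: "clock": time; "joint_pos": joint angles; "joint_velocities": joint speeds; "tau": joint torques, N m; "tool_pos": TCP position; "tcp_rot": TCP orientation; "contact_force": force on the tool from outside, world axes, zero at the start; "moment": the same for the moment, N m; "gripper_width": finger opening in m.
Only numpy, scipy, OpenCV 4.12 (cv2) and the standard library are available. Lean on these libraries where they do the work, as an engineer would, in place of code of your own. Each camera call takes 0.05 s, during which the arm holds its last target.

## Working session

There is one attempt and no reset: what is moved stays moved. The work goes in short steps, each a Python script; the robot and the scene stay as the last script left them, time stands still between calls to the robot, and variables do not carry over. Pictures are saved under pics/ and viewed, and the job is handed in when it is done.

```bash
ls; mkdir -p pics
python3 - <<'E'
from cell import manip, cams
import cv2,numpy as np
for n in("scene","top","wrist"):
    c=cams.capture(n); cv2.imwrite(f"pics/{n}0.png",c["image"])
    print(n,c["intrinsics"].tolist(),c.get("position"),c.get("orientation"),c.get("T_tool_cam"),(c["z_map"]>0).mean())
    np.savez(f"pics/{n}0.npz",**c)
s=manip.state();print(s)
E
```

```text
pics
scene [[407.21856609127076, 0.0, 245.97118087830503], [0.0, 407.21856609127076, 192.09300330851414], [0.0, 0.0, 1.0]] [1.24175037 0.38309681 0.68868295] [-1.3917134  -2.10879866  0.95192691] None 0.9961090087890625
top [[355.60108116224137, 0.0, 257.3324251183488], [0.0, 355.60108116224137, 188.0988932847599], [0.0, 0.0, 1.0]] [0.45154647 0.08692502 1.10037009] [-2.17169329  2.11477767 -0.11667929] None 0.9959971110026041
wrist [[319.3519972495845, 0.0, 257.1024337429851], [0.0, 319.3519972495845, 196.10897263066914], [0.0, 0.0, 1.0]] None None [[-9.72197331e-05 -2.97992359e-01  9.54568250e-01 -1.46642362e-01]
 [ 9.99999033e-01 -1.35356285e-03 -3.20701792e-04 -6.66716427e-04]
 [ 1.38763481e-03  9.54567296e-01  2.97992202e-01 -7.75099468e-02]
 [ 0.00000000e+00  0.00000000e+00  0.00000000e+00  1.00000000e+00]] 0.9959309895833334
{'clock': 0.15, 'joint_pos': array([-1.38690642e+00,  2.64541260e-01,  1.60508671e+00,  1.36224300e-05,
        1.27370253e+00, -3.68917136e-02]), 'joint_velocities': array([ 6.64610118e-05, -2.31622437e-03, -4.35485207e-03,  4.66428277e-04,
       -1.06350914e-03, -1.94987109e-03]), 'tau': array([ 7.01997965e-05, -5.02847707e+01, -3.57469511e+01,  7.29029579e-02,
        2.49988149e-02, -1.02286176e-04]), 'tool_pos': array([ 0.14772424, -0.65805678,  0.23768594]), 'tcp_rot': array([ 2.10535468,  0.23520644, -2.1055975 ]), 'contact_force': array([-0.58465973, -0.41914429,  0.66092689]), 'moment': array([-0.00703395, -0.03410525, -0.00646186]), 'gripper_width': 0.08838928899302714}
```

View pics/top0.png

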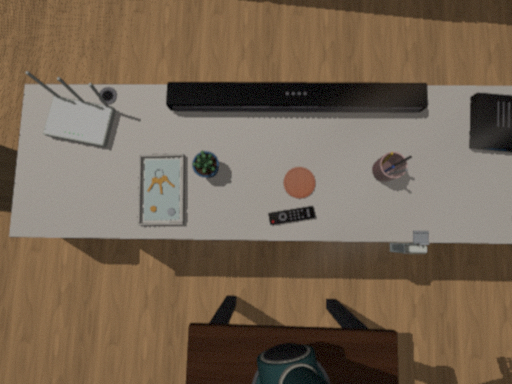

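View pics/scene0.png

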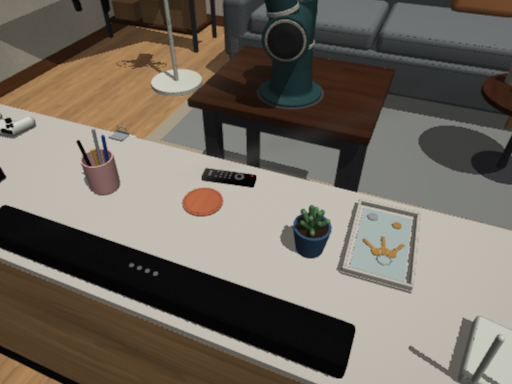

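```bash
cat > h.py <<'E'
import numpy as np,cv2
from scipy.spatial.transform import Rotation as R
def load(n): return dict(np.load(f"pics/{n}.npz"))
def rays(c,px):
    px=np.atleast_2d(np.asarray(px,float)); K=c["intrinsics"]
    d=np.c_[(px[:,0]-K[0,2])/K[0,0],(px[:,1]-K[1,2])/K[1,1],np.ones(len(px))]
    if "T" in c: Rm=c["T"][:3,:3];p=c["T"][:3,3]
    else: Rm=R.from_rotvec(c["orientation"]).as_matrix();p=c["position"]
    return p,d@Rm.T
def onplane(c,px,z):
    p,d=rays(c,px); t=(z-p[2])/d[:,2]; return p+d*t[:,None]
def depth(c,px):
    p,d=rays(c,px); px=np.atleast_2d(px).astype(int); return p+d*c["z_map"][px[:,1],px[:,0]][:,None]
def wristcap(cams,manip):
    s=manip.state(); c=cams.capture("wrist")
    T=np.eye(4);T[:3,:3]=R.from_rotvec(s["tcp_rot"]).as_matrix();T[:3,3]=s["tool_pos"]
    c["T"]=T@c["T_tool_cam"]; return c
def masks(img):
    h=cv2.cvtColor(img,cv2.COLOR_BGR2HSV)
    cop=cv2.inRange(h,(3,110,60),(16,255,255))
    blk=cv2.inRange(h,(0,0,0),(180,255,60))
    return cop,blk
E
python3 - <<'E'
from h import *
for n in("top0","scene0"):
    c=load(n); im=c["image"]
    print(n, depth(c,[[300,183],[292,216],[200,220],[420,240],[405,248]] if n=="top0" else [[203,201],[230,178],[120,135],[20,125],[250,220]]).round(3).tolist())
c=load("top0");cv2.imwrite("pics/topz.png",cv2.resize(c["image"][130:260,130:450],None,fx=2.5,fy=2.5,interpolation=2))
E
```

```text
top0 [[0.614, -0.019, 0.008], [0.511, 0.005, 0.011], [0.492, 0.289, -0.006], [0.45, -0.384, 0.003], [0.423, -0.36, -0.053]]
scene0 [[0.618, -0.012, 0.007], [0.521, 0.016, 0.015], [0.448, -0.387, -0.002], [0.556, -0.664, 0.03], [0.627, 0.118, 0.001]]
```

View pics/wrist0.png

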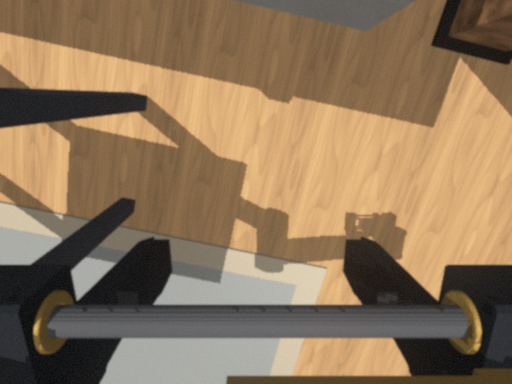

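```bash
sleep 1
```

```text
(no output)
```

View pics/topz.png

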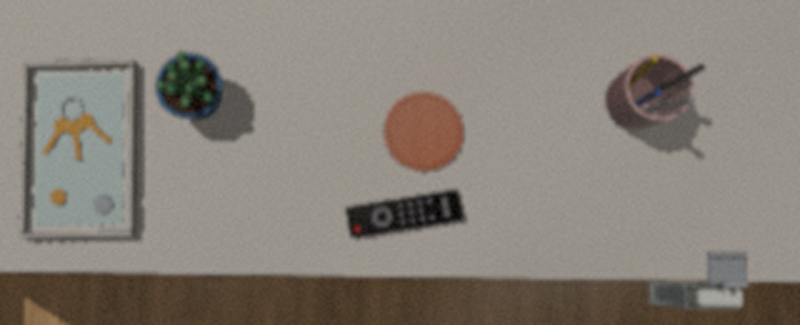

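```bash
cat >> h.py <<'E'
def comps(m,amin=30):
    n,l,st,ce=cv2.connectedComponentsWithStats(m); return [(i,st[i],ce[i],l==i) for i in range(1,n) if st[i][4]>amin]
def edgefit(c,cols,rowlo,rowhi,z=0,sign=-1):
    g=cv2.GaussianBlur(c["image"],(1,3),0)[:,:,0].astype(float); pts=[]
    for u in cols:
        col=g[rowlo:rowhi,u]; d=np.diff(col)*sign; k=int(d.argmax())
        if 0<k<len(d)-1 and d[k]>10:
            a,b,e=d[k-1],d[k],d[k+1]; pts.append((u,rowlo+k+.5+.5*(a-e)/(a-2*b+e)))
    return np.array(pts)
def linefit(P):
    vx,vy,x0,y0=cv2.fitLine(P[:,:2].astype(np.float32),cv2.DIST_HUBER,0,1e-4,1e-4).ravel()
    return np.array([vx,vy]),np.array([x0,y0])
E
python3 - <<'E'
from h import *
c=load("top0")
pts=edgefit(c,list(range(60,380)),230,252)
P=onplane(c,pts,0); v,p=linefit(P)
n=np.array([-v[1],v[0]]); n*=np.sign(n[0]); r=(P[:,:2]-p)@n
print("edge",len(P),v,p,"yaw",np.degrees(np.arctan2(n[1],n[0])),"resid",np.abs(r).mean(), r.max())
for nm,win in(("top0",(240,150,350,240)),("scene0",(160,150,280,230))):
    c=load(nm); x0,y0,x1,y1=win
    cop,blk=masks(c["image"])
    for m,z,lab in((cop,.006,"cop"),(blk,.016,"rem")):
        mm=np.zeros_like(m);mm[y0:y1,x0:x1]=m[y0:y1,x0:x1]
        mm=cv2.morphologyEx(mm,cv2.MORPH_CLOSE,np.ones((5,5)))
        i,st,ce,l=max(comps(mm),key=lambda q:q[1][4])
        cs=max(cv2.findContours(l.astype(np.uint8),0,1)[0],key=cv2.contourArea)[:,0,:]
        W=onplane(c,cs,z)[:,:2].astype(np.float32)
        q=cv2.minAreaRect(W); mom=onplane(c,[ce],z)
        print(nm,lab,"rect",np.round(q[0],4),np.round(q[1],4),round(q[2],1),"cent",mom.round(4), "dist edge",((mom[0,:2]-p)@n).round(4))
        print(cv2.boxPoints(q).round(3).tolist())
# other edges from scene
E
```

```text
edge 320 [ 0.01491189 -0.99988884] [0.433969   0.22661029] yaw 0.85441995 resid 0.0004123464332641049 0.0011029974694843005
top0 cop rect [ 0.6162 -0.0157] [0.091  0.0931] 1.4 cent [[ 0.616 -0.016  0.006]] dist edge 0.1784
[[0.5699999928474426, 0.029999999329447746], [0.5720000267028809, -0.06300000101327896], [0.6629999876022339, -0.061000000685453415], [0.6610000133514404, 0.03200000151991844]]
top0 rem rect [0.5132 0.0061] [0.0345 0.136 ] 10.5 cent [[0.5132 0.0059 0.016 ]] dist edge 0.0759
[[0.48399999737739563, 0.07000000029802322], [0.5090000033378601, -0.06400000303983688], [0.5429999828338623, -0.057999998331069946], [0.5180000066757202, 0.07599999755620956]]
scene0 cop rect [ 0.6179 -0.0138] [0.0969 0.0969] 22.8 cent [[ 0.6194 -0.0131  0.006 ]] dist edge 0.1819
[[0.5540000200271606, 0.012000000104308128], [0.5920000076293945, -0.07699999958276749], [0.6809999942779541, -0.03999999910593033], [0.6439999938011169, 0.05000000074505806]]
scene0 rem rect [0.5207 0.0119] [0.0465 0.137 ] 10.7 cent [[0.5216 0.0132 0.016 ]] dist edge 0.0844
[[0.48500001430511475, 0.07500000298023224], [0.5109999775886536, -0.05999999865889549], [0.5559999942779541, -0.050999999046325684], [0.531000018119812, 0.08399999886751175]]
```

```bash
cat >> h.py <<'E'
def rot_down(yaxis,flip=False):
    y=np.array([yaxis[0],yaxis[1],0.]);y/=np.linalg.norm(y)
    if flip:y=-y
    x=np.array([0,0,-1.]);return R.from_matrix(np.c_[x,y,np.cross(x,y)]).as_rotvec()
E
python3 - <<'E'
from h import *
from cell import manip,cams,inverse_kinematics as ik
print(R.from_rotvec(manip.state()["tcp_rot"]).as_matrix().round(2))
a=np.array([-.182,.983]); a/=np.linalg.norm(a); jaw=np.array([a[1],-a[0]])
e=np.array([.5135,.006])-a*.07
tgt=e-a*.04
for f in(0,1):
    print(f,ik([*tgt,.2],rot_down(jaw,f)), ik([*(tgt+a*.16),.004],rot_down(jaw,f)))
    print("co",ik([.70,-.015,.2],rot_down([0,1],f)),ik([.51,-.017,.003],rot_down([0,1],f)))
E
```

```text
[[-0.    0.22 -0.98]
 [ 0.   -0.98 -0.22]
 [-1.   -0.   -0.  ]]
0 [-2.35047929e-01  4.34293700e-02  1.92979658e+00 -4.44089210e-16
  1.16836670e+00 -4.18122318e-01] [ 5.98411214e-02  2.22653021e-01  2.14749518e+00 -4.44089210e-16
  7.71444451e-01 -1.23233267e-01]
co [-5.69960576e-02  3.34721856e-01  1.58541030e+00 -4.44089210e-16
  1.22146050e+00 -1.62779238e+00] [-8.21368093e-02  2.28993993e-01  2.14184798e+00 -4.44089210e-16
  7.70750682e-01 -1.65293314e+00]
1 None None
co [-5.69960576e-02  3.34721856e-01  1.58541030e+00 -4.44089210e-16
  1.22146050e+00  1.51380027e+00] [-8.21368093e-02  2.28993993e-01  2.14184798e+00 -4.44089210e-16
  7.70750682e-01  1.48865952e+00]
```

Run:
```python
from h import *
from cell import manip,cams
a=np.array([-.182,.983]); a/=np.linalg.norm(a); jaw=np.array([a[1],-a[0]])
e=np.array([.5135,.006])-a*.07
manip.move_pose([*(e-a*.04),.2],rot_down(jaw))
manip.set_gripper(.006)
c=wristcap(cams,manip); np.savez("pics/w1.npz",**c); cv2.imwrite("pics/w1.png",c["image"])
s=manip.state();print(s["clock"],s["tool_pos"],s["gripper_width"],s["contact_force"],c["T"].round(3))
```

```text
3.8667 [ 0.53354612 -0.10216911  0.19999972] 0.006148671018636871 [-0.13496055  0.30494375  0.15044441] [[ 0.984  0.173  0.053  0.52 ]
 [ 0.181 -0.939 -0.293 -0.026]
 [-0.001  0.298 -0.955  0.347]
 [ 0.     0.     0.     1.   ]]
```

View pics/w1.png

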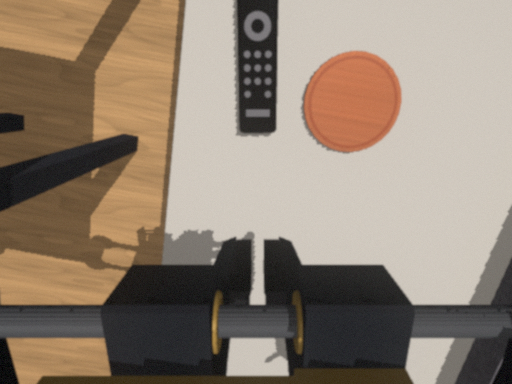

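Run:
```python
from h import *
c=load("w1"); cop,blk=masks(c["image"])
i,st,ce,l=max(comps(cop),key=lambda q:q[1][4])
cs=max(cv2.findContours(l.astype(np.uint8),0,1)[0],key=cv2.contourArea)[:,0,:]
W=onplane(c,cs,.006)[:,:2].astype(np.float32)
print("coaster",ce,W.mean(0),cv2.minEnclosingCircle(W))
m=np.zeros_like(blk);m[0:150,225:290]=blk[0:150,225:290];m=cv2.morphologyEx(m,cv2.MORPH_CLOSE,np.ones((9,9)))
i,st,ce,l=max(comps(m),key=lambda q:q[1][4])
for r in(20,60,100,120):
    u=np.where(l[r])[0]; q=onplane(c,[[u[0],r],[u[-1]+1,r]],.016); print("rem row",r,u[0],u[-1],q.mean(0).round(4),np.linalg.norm(q[0]-q[1]).round(4))
print("end",onplane(c,[[258,133]],.008))
im=c["image"]; g=cv2.GaussianBlur(im,(3,3),0)[:,:,0].astype(float); pts=[]
for r in range(5,225):
    k=np.argmax(np.diff(g[r,150:215]))+150; pts.append((k+1,r))
P=onplane(c,pts,0); v,p=linefit(P); n=np.array([-v[1],v[0]]);n*=np.sign(n[0])
print("edge",p,v,"x at y=-.016",p[0]+v[0]/v[1]*(-.016-p[1]),"coaster d",(W.mean(0)-p)@n)
```

```text
coaster [ 87.07797679 141.10070297] [ 0.34632432 -0.11732446] ((0.3421548902988434, -0.14007888734340668), 0.2085120677947998)
rem row 20 238 276 [0.5077 0.0409 0.016 ] 0.0361
rem row 60 239 275 [0.5139 0.0073 0.016 ] 0.0354
rem row 100 240 274 [ 0.5206 -0.0288  0.016 ] 0.0347
rem row 120 240 274 [ 0.5241 -0.0478  0.016 ] 0.0353
end [[ 0.5271019  -0.06127841  0.008     ]]
edge [ 0.43802583 -0.06278649] [ 0.0132821 -0.9999118] x at y=-.016 0.43740436 coaster d -0.09241779
```

Run:
```python
from h import *
from cell import manip,cams
c=load("w1"); cop,_=masks(c["image"]); cop[:,:290]=0
i,st,ce,l=max(comps(cop),key=lambda q:q[1][4])
cs=max(cv2.findContours(l.astype(np.uint8),0,1)[0],key=cv2.contourArea)[:,0,:]
W=onplane(c,cs,.006)[:,:2].astype(np.float32); print("coaster",ce,onplane(c,[ce],.006),cv2.minEnclosingCircle(W))
a=np.array([-.182,.983]); a/=np.linalg.norm(a)
e=np.array([.527,-.061]); s0=e-a*.038
manip.move_linear([*s0,.05],rate=.12)
manip.move_linear([*s0,.005],rate=.06)
print(manip.state()["tool_pos"],manip.state()["contact_force"])
for d in (.0,.06):
    manip.move_linear([*(e+a*(d-.009)),.005],rate=.05); s=manip.state();print(s["clock"],s["tool_pos"],s["contact_force"].round(2))
c=wristcap(cams,manip); np.savez("pics/w2.npz",**c); cv2.imwrite("pics/w2.png",c["image"])
c=cams.capture("top"); np.savez("pics/top2.npz",**c); cv2.imwrite("pics/top2.png",cv2.resize(c["image"][130:260,130:450],None,fx=2.5,fy=2.5,interpolation=2))
```

```text
coaster [351.92314815 101.09828042] [[ 0.61573592 -0.01249293  0.006     ]] ((0.6160101294517517, -0.014434495940804482), 0.04951809346675873)
[ 0.53417999 -0.09841195  0.00512783] [0.23249775 0.63866836 0.41056742]
6.9 [ 0.52868813 -0.06965599  0.00505151] [-0.35 -0.42 -0.41]
8.25 [ 0.5177261  -0.01098674  0.00496818] [-0.5  -0.9   0.54]
```

View pics/w2.png

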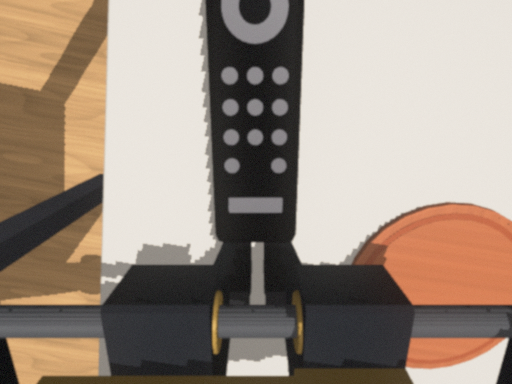

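View pics/top2.png

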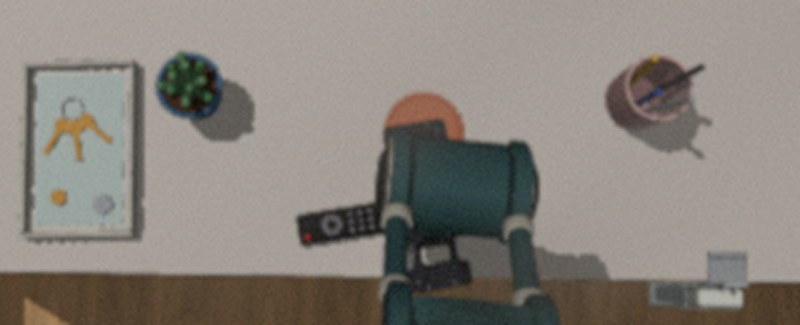

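Run:
```python
from h import *
from cell import manip,cams
a=np.array([-.182,.983]); a/=np.linalg.norm(a)
e=np.array([.527,-.061])
manip.move_linear([*(e+a*(.13-.009)),.005],rate=.05); s=manip.state();print(s["clock"],s["tool_pos"],s["contact_force"].round(2))
c=wristcap(cams,manip); cv2.imwrite("pics/w3.png",c["image"])
b=e+a*(.13-.009-.03)
manip.move_linear([*b,.005],rate=.1)
manip.move_linear([*b,.20],rate=.2)
rot=rot_down([-.0149,.99989])
manip.move_pose([.70,-.013,.20],rot)
manip.set_gripper(.044)
s=manip.state();print(s["clock"],s["tool_pos"])
c=wristcap(cams,manip); np.savez("pics/w4.npz",**c); cv2.imwrite("pics/w4.png",c["image"])
c=cams.capture("scene"); np.savez("pics/scene4.npz",**c); cv2.imwrite("pics/scene4.png",c["image"])
```

```text
9.9 [0.50506171 0.0578155  0.00500984] [0.11 0.49 0.85]
13.55 [ 0.70001746 -0.01300434  0.20004789]
```

View pics/w4.png

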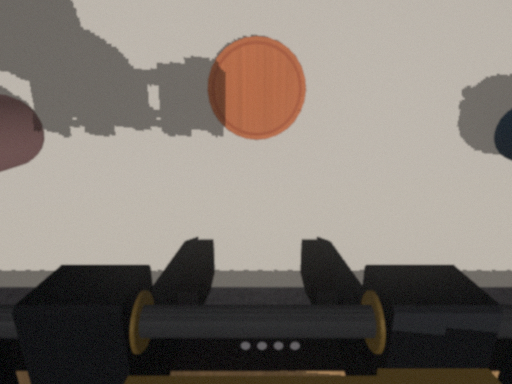

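View pics/scene4.png

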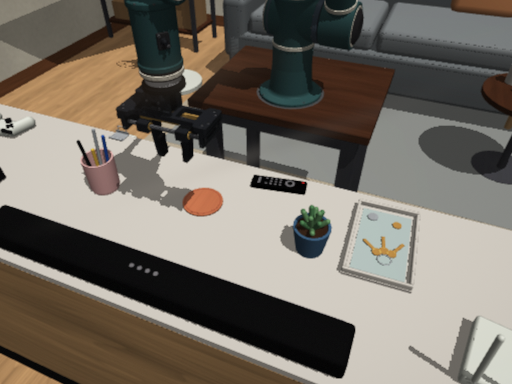

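Run:
```python
from h import *
def blob(c,m,win,z,lab):
    x0,y0,x1,y1=win; mm=np.zeros_like(m);mm[y0:y1,x0:x1]=m[y0:y1,x0:x1]
    mm=cv2.morphologyEx(mm,cv2.MORPH_CLOSE,np.ones((5,5)))
    i,st,ce,l=max(comps(mm),key=lambda q:q[1][4])
    cs=max(cv2.findContours(l.astype(np.uint8),0,1)[0],key=cv2.contourArea)[:,0,:]
    W=onplane(c,cs,z)[:,:2].astype(np.float32); q=cv2.minAreaRect(W)
    print(lab,cv2.minEnclosingCircle(W),np.round(q[0],4),np.round(q[1],4),round(q[2],1),cv2.boxPoints(q).round(3).tolist(),onplane(c,[ce],z).round(4))
c=load("w4"); h=cv2.cvtColor(c["image"],cv2.COLOR_BGR2HSV); m=cv2.inRange(h,(0,120,30),(18,255,255))
blob(c,m,(190,20,320,160),.006,"coaster w")
c=load("scene4");cop,blk=masks(c["image"])
blob(c,cop,(160,180,240,230),.006,"coaster s"); blob(c,blk,(245,170,312,198),.016,"remote s")
```

```text
coaster w ((0.6162371039390564, -0.014611178077757359), 0.0491156168282032) [ 0.6159 -0.0145] [0.0974 0.0965] 45.5 [[0.546999990940094, -0.014999999664723873], [0.6159999966621399, -0.08299999684095383], [0.6840000152587891, -0.014000000432133675], [0.6159999966621399, 0.05400000140070915]] [[ 0.6141 -0.0144  0.006 ]]
coaster s ((0.6179478764533997, -0.013766158372163773), 0.049644891172647476) [ 0.6179 -0.0138] [0.0969 0.0969] 22.8 [[0.5540000200271606, 0.012000000104308128], [0.5920000076293945, -0.07699999958276749], [0.6809999942779541, -0.03999999910593033], [0.6439999938011169, 0.05000000074505806]] [[ 0.6195 -0.013   0.006 ]]
remote s ((0.4960188865661621, 0.1396408975124359), 0.07083085924386978) [0.497  0.1394] [0.0465 0.1374] 10.4 [[0.4620000123977661, 0.2029999941587448], [0.4869999885559082, 0.06800000369548798], [0.5320000052452087, 0.07599999755620956], [0.5070000290870667, 0.210999995470047]] [[0.4974 0.1407 0.016 ]]
```

```bash
cat > g.py <<'E'
from h import *
n=np.array([.99989,.0145]); p0=np.array([.4374,-.016]); t=np.array([-n[1],n[0]])
C=np.array([.6163,-.0145]); yc=(C-p0)@t
def W(d): return p0+n*d+t*yc
def look(cams,manip,k):
    c=wristcap(cams,manip); np.savez(f"pics/{k}.npz",**c); cv2.imwrite(f"pics/{k}.png",c["image"])
E
python3 - <<'E'
from g import *
from cell import manip,cams
d0=(C-p0)@n; print(d0)
manip.move_linear([*W(d0+.076),.05],rate=.15)
manip.move_linear([*W(d0+.076),.003],rate=.06)
print(manip.state()["tool_pos"],manip.state()["contact_force"])
for dc in(d0+.002,.10,.032):
    manip.move_linear([*W(dc+.0539),.003],rate=.04); s=manip.state(); print(s["clock"],s["tool_pos"],s["contact_force"].round(2))
look(cams,manip,"w5")
E
```

```text
0.1789020709999999
[ 0.69265169 -0.01342379  0.00327335] [ 0.07617872 -0.10940025 -0.07317171]
16.3833 [ 0.67219563 -0.01367798  0.00318018] [0.3  0.21 0.29]
18.5583 [ 0.59137911 -0.01488629  0.0029671 ] [ 0.5  -0.09 -0.  ]
20.4083 [ 0.52335544 -0.01585567  0.00295921] [ 0.49 -1.02  0.14]
```

View pics/w5.png

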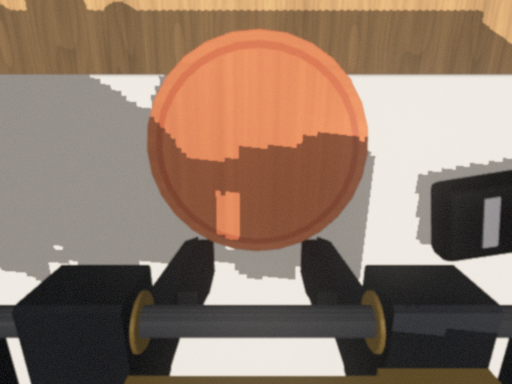

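```bash
cat >> g.py <<'E'
def meas(k,bottom=235):
    c=load(k); im=c["image"]; h=cv2.cvtColor(im,cv2.COLOR_BGR2HSV)
    m=cv2.inRange(h,(2,150,40),(11,255,255)); m=cv2.morphologyEx(m,cv2.MORPH_OPEN,np.ones((5,5)))
    i,st,ce,l=max(comps(m),key=lambda q:q[1][4])
    cs=cv2.convexHull(max(cv2.findContours(l.astype(np.uint8),0,1)[0],key=cv2.contourArea))[:,0,:]
    P=onplane(c,cs,.006)[:,:2].astype(np.float32)
    q=cv2.fitEllipse(P); print("bbox",st,"coaster",np.round(q[0],4),np.round(q[1],4),"enc",cv2.minEnclosingCircle(P))
    g=cv2.GaussianBlur(im,(3,3),0)[:,:,0].astype(float); pts=[]
    for u in list(range(100,140))+list(range(385,510)):
        col=np.diff(g[:200,u]); k2=int(np.argmax(col)); pts.append((u,k2+1))
    E=onplane(c,pts,0); v,p=linefit(E); nn=np.array([-v[1],v[0]]);nn*=np.sign(nn[0])
    print("edge",p.round(4),v.round(4),"rows",np.percentile(np.array(pts)[:,1],[0,50,100]),"centre inside edge",(np.array(q[0])-p)@nn,"vs top-edge",(np.array(q[0])-p0)@n)
E
python3 -c "
from g import *
meas('w5')"
```

```text
bbox [157  45  76  85 956] coaster [ 0.444 -0.043] [0.0165 0.046 ] enc ((0.4436459541320801, -0.04338457062840462), 0.023932315409183502)
edge [0.4368 0.0232] [ 0.0109 -0.9999] rows [74. 75. 75.] centre inside edge 0.006487358720266623 vs top-edge 0.006219993096075881
```

```bash
python3 - <<'E'
from g import *
h=cv2.cvtColor(load("w5")["image"],cv2.COLOR_BGR2HSV)
for u,v in((257,60),(257,100),(257,200),(180,180),(257,15),(100,40),(330,215)): print(u,v,h[v,u])
E
sed -i 's/(2,150,40),(11,255,255)/(0,150,40),(10,255,255)/' g.py
python3 - <<'E'
from g import *
h=cv2.cvtColor(load("w5")["image"],cv2.COLOR_BGR2HSV)
E
```

```text
257 60 [ 10 148 232]
257 100 [ 11 149 232]
257 200 [ 10 149 139]
180 180 [ 10 152 136]
257 15 [ 16 117 140]
100 40 [ 16 119 129]
330 215 [ 10 140 138]
```

```bash
sed -i 's/(0,150,40),(10,255,255)/(4,131,40),(13,255,255)/' g.py
python3 -c "
from g import *
meas('w5')"
```

```text
bbox [  148    28   219   221 37977] coaster [ 0.4694 -0.016 ] [0.098  0.0992] enc ((0.4695608615875244, -0.016318529844284058), 0.049979276955127716)
edge [0.4368 0.0232] [ 0.0109 -0.9999] rows [74. 75. 75.] centre inside edge 0.03217805907025603 vs top-edge 0.032005768612928615
```

Run:
```python
from g import *
from cell import manip,cams
manip.move_linear([*W(.020+.0539),.003],rate=.03)
look(cams,manip,"w6")
manip.move_linear([*W(.020+.0539+.035),.003],rate=.08)
manip.move_linear([*W(.020+.0539+.035),.15],rate=.2)
look(cams,manip,"w7")
manip.move_linear([*W(.020+.0539+.13),.22],rate=.2)
c=cams.capture("scene"); np.savez("pics/scene7.npz",**c); cv2.imwrite("pics/scene7.png",c["image"])
print(manip.state()["clock"])
meas("w6")
meas("w7")
```

```text
23.3667
bbox [  148    27   219   221 38194] coaster [ 0.4564 -0.0162] [0.0984 0.0991] enc ((0.45651358366012573, -0.01622292399406433), 0.04990057274699211)
edge [0.4367 0.0261] [ 0.0134 -0.9999] rows [103. 104. 104.] centre inside edge 0.019149568679889553 vs top-edge 0.018967036302693117
bbox [  201    18   113   123 11079] coaster [ 0.4557 -0.0161] [0.098  0.0989] enc ((0.45578470826148987, -0.016138151288032532), 0.04968629032373428)
edge [0.5119 0.0712] [ 0.0569 -0.9984] rows [ 59. 146. 158.] centre inside edge -0.06104243538476425 vs top-edge 0.018338752137988735
```

View pics/w7.png

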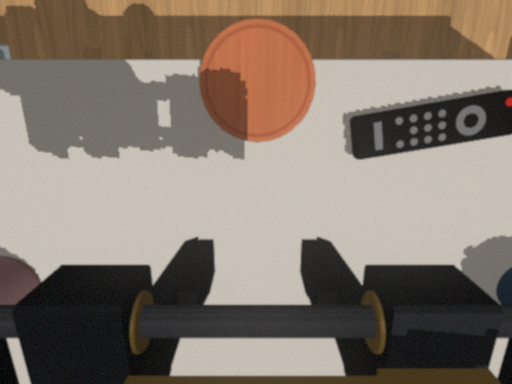

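View pics/scene7.png

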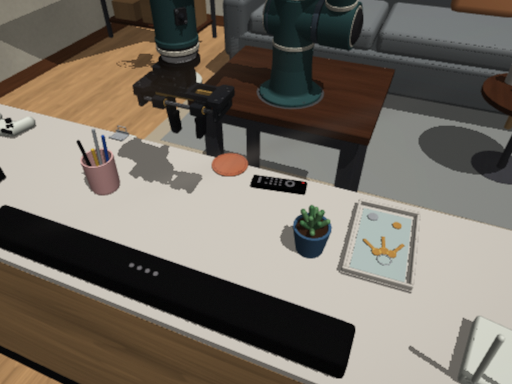

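Run:
```python
from cell import manip,order
manip.dwell(.3); s=manip.state(); print(s["clock"],s["contact_force"]); order.close_job()
```

```text
23.6667 [ 0.46199903 -1.05170152 -0.24847815]
the job is handed in; nothing more can be done
```

I moved the remote aside and slid the coaster out over the front edge, then handed the job in at 23.7 s. The hand-in reports no verdict, so these are my own last checks.

- **Remote:** I pushed it about 13 cm to the left along its length, with the fingertips on its end face. It still lies flat. Its right end was about 94 mm from the coaster's centre, and its centre about 154 mm. These distances use the scene-camera shift measured before the coaster moved. The last pictures show no change in the remote.
- **Coaster:** I slid it about 16 cm from behind with two fingertips. The wrist camera puts its centre 18–19 mm inside the edge, so 31–32 mm sticks out (22–38 mm allowed).
- **Contacts:** In the last pictures the remote and the coaster are about 3 cm apart. The cup, pot and tray look unmoved, judged by eye and not measured. The gripper was clear of everything.

**Disagreement:** In the last wrist picture the automatic edge fit failed, because it picked up the remote. It gave −61 mm for the centre, so I discarded it. The 18.3 mm from that picture uses the edge line measured earlier. The picture taken just before, with a good edge fit, gave 19.1 mm.

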